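# Set the tumbler drum to its pointer and load the liner cup

## Task

Get the small bench tumbler ready: first turn its tilted grey drum by the orange fin until the fin points straight at the red pointer, then stand the blue liner cup fully home inside the drum, leaving the fin on the pointer. Do not shift the red pointer or the other things on the table.

Things in the scene. Friction and masses are not known exactly. Their poses are not given: they have to be found in the camera images.
- tumbler: bench tumbler fixed to the table: steel foot plate 200 x 190 mm, green square face plate 216 x 196 mm that leans 35 degrees towards its front (-x side); origin on the table under the face centre, z up, x to its back. The face centre lies 95 mm above the origin. Edge heights of the face over the table: front 33 mm, back 157 mm.
- drum (a joint): turn of the drum about its axis, which is the face normal through the face centre: 0 = fin points straight up the slope, growing anticlockwise as seen looking into the drum (fin moves towards the tumbler's +y); starts at negative values. Stiff turning, about 0.2 N m (4 N at the fin), and it stays where it is left. No stop within -1.3 to 1.3.
- drum_floor (a point): centre of the drum's inner floor, 14 mm out from the face. Axes: z along the drum axis out of the mouth (35 degrees from vertical, leaning to the tumbler's front), x towards the fin. The drum is a grey round tapered pot, open at the top: inner radius 28 mm at the floor and 31 mm at the rim, inner depth 56 mm, outer radius 35 mm at the rim.
- fin_grip (a point): middle of the grip on the drum's orange fin, same axes as drum_floor (x radial outward, y across the fin, z along the drum axis). The fin is a plate 14 mm thick across y; from this point it reaches 21 mm along z to its top edge and 26 mm down, 19 mm outward and 27 mm inward to the drum wall. The point is 62 mm from the drum axis and 47 mm out from the face.
- fin_mark (a point): mark point 4 mm beyond the fin's outer end, 85 mm from the drum axis; turns with the drum
- pointer (a joint): turn of the red pointer about the same axis with the same zero and sense as drum; the fin points at the pointer when the two joints are equal. Clamped (over 3 N m); to be left alone.
- pointer_tip (a point): point just in front of the red pointer's tip, 85 mm from the drum axis, 60 mm out from the face; fin_mark meets it when the fin points at the pointer. The pointer is an upright 10 mm wide, 62 mm high off the face, 88 to 104 mm from the axis, so beyond the end of the fin.
- liner: loose blue tapered cup standing upright on the table, open at the top, 110 mm high, outer radius 26 mm at the foot and 31.5 mm at the rim, wall 3 mm, about 120 g; origin at the centre of its underside, z up to its mouth. Nested fully home its foot rests on the drum's floor, about 2 mm free all round, and its upper 54 mm stand out of the drum.
- duct_tape: bystander: grey roll of tape lying flat, 103 mm across, 48 mm high; origin under its centre
- charger_brick: bystander: black charger brick 60 x 128 x 40 mm; origin under its centre
- tape_measure: bystander: yellow tape measure standing, 38 x 75 x 62 mm; origin under its centre
- tester_box: bystander: blue carton 65 x 130 x 105 mm; origin under its centre
- black_remote: bystander: black remote control 42 x 130 x 17 mm; origin under its centre

How it is judged:
By the outcome, as a careful person would: the job done as asked, in the order asked, and still so for the second after the job is handed in, with the robot touching nothing.
It also fails if it takes over 51 s, if anything falls off the work surface, if the arm or the gripper's body presses on something with over 40 N, if the wrist force passes 120 N, or if a joint passes its speed limit or range.

## Robot

A 6-joint arm with a two-finger parallel gripper is mounted at the origin on a cart in front of the work surface, level with it; the furniture and walls round the work are solid. World frame = base frame: x ahead of the robot, y to its left, z up, the work surface at z = 0. Lengths are in m, angles in rad, forces in N, time in s.
With the tool pointing down it reaches from about 0.35 to 0.85 m from the base axis. Payload 8.1 kg.
Tool frame: the origin (TCP) lies at the centre of the arm's flange, where the gripper is bolted on; the fingertips stand 186 mm ahead of it and the grasp point (between the pads) lies 167 mm ahead of it (robot.grasp_offset is the distance from the TCP to the grasp point, in m); z points along the fingers, y is the line along which they close (so a half turn about z gives the same grasp; the last joint's range is limited). The gripper opens to 93 mm and grips with 3 to 60 N. Pads are 15 mm wide; open, the fingers measure 128 mm over their backs; the gripper's body (75 mm by 188 mm) begins 65 mm behind the grasp point.
Start: joints at [1.052, 0.13, 1.488, -0, 1.523, -0.085], TCP at [0.252, 0.544, 0.405] pointing down, gripper open.
Joint ranges: [-2.96, 2.96], [-0.89, 2.26], [0.02, 2.5], [-1.34, 4.48], [0, 2.73], [-2.66, 2.66]. Speed limits (rad/s): [2.39, 2.39, 2.79, 3.14, 3.14, 3.14].

## Interface

Orientations are given as a rotation vector (axis times angle).
In Python, from plant import robot gives the robot as it stands.
- The arm moves only by the tool drive_tool, never from a script. Its argument "moves" is one flat list of numbers, 7 for each row, row after row: the finger opening in mm, from 0 to 93, then the shift along the tool's x, y, z in mm, then the turn, a rotation vector about the tool's x, y, z in degrees. A call has 1 to 8 rows; each row shifts and turns the commanded pose from where the row before left it, along the tool's axes as they then stand; what a row does not reach is not made up. A row lasts 1/10 s, in which the tool goes at most 50 mm and 8.59 degrees, less where a joint would pass 70% of its speed; a pose out of reach is approached as far as the arm can. A call is refused whole if a number of a shift passes 50 or a number of a turn 8.59, either way. A call with a gripper value outside its range is refused whole. The fingers move at their own pace and stop on an object; "grip_force" is the grip in N (left out, the last holds). Time passes only in rows, so rows that do not move let the fingers close. It gives the time, the measured TCP pose, the force, the opening and the grip force at its end, in the units of the state.
- robot.read_state(): the state, without advancing time (a new reading comes with each control period).
- robot.read_camera(name): name is "side" or "top" or "wrist"; returns a dict with "color" (400x640x3 uint8, red, green, blue), "depth" (400x640 float32, m along the optical axis (not along the pixel's ray), 0 where there is no reading), "mtx" (3x3 intrinsics, pixels), "R" (3x3) and "t" (3): a world point X has camera coordinates R X + t. Camera axes: x right, y down, z forward; pixel columns grow to the right and rows downward; lengths in m; the calibration is good to about 2 mm. A picture is of the moment at which its call begins.
- robot.close_job(): hands the job in; it is judged then, once.
The state is a dict: "t": time; "q": joint angles; "dq": joint speeds; "joint_torque": joint torques, N m; "tool_pos": TCP position; "orientation": TCP orientation; "force": force on the tool from outside, world axes, zero at the start; "wrist_torque": the same for the moment, N m; "opening": finger opening in m; "gripper_force": force on a finger pad.
Only numpy, scipy, OpenCV 4.12 (cv2) and the standard library are available. Lean on these libraries where they do the work, as an engineer would, in place of code of your own. Each camera call takes 0.05 s, during which the arm holds its last target. There are 200 camera calls.

## Working session

There is one attempt and no reset: what is moved stays moved. The work goes in short steps, Python scripts to look and compute and a tool call to move; the robot and the scene stay as the last step left them, time stands still between calls to the robot, and variables do not carry over. Pictures are saved under pics/ and viewed, at most 10 in all, crops included, and the job is handed in when it is done.

Besides the shell and the picture viewer there is one more tool, called after "Call:" in YAML: its name, and indented under it one key for each argument. drive_tool: Moves the arm, as the interface text tells. Its arguments: {"type":"object","properties":{"moves":{"type":"array","items":{"type":"number"}},"grip_force":{"type":"number"}},"required":["moves"]}

```bash
ls; mkdir -p pics; python3 - <<'E'
from plant import robot
import cv2,numpy as np
s=robot.read_state();print(s,robot.grasp_offset)
for n in("side","top"):
    c=robot.read_camera(n);np.savez(f"{n}0.npz",**c);cv2.imwrite(f"pics/{n}0.png",c["color"][:,:,::-1]);print(n,c["mtx"].tolist(),c["R"].tolist(),c["t"].tolist())
E
```

```text
pics
{'t': 0.0, 'q': array([ 1.05158915e+00,  1.31161411e-01,  1.48924391e+00, -3.57626657e-05,
        1.52300469e+00, -8.54022653e-02]), 'dq': array([ 0.0014813 , -0.00030002,  0.00023291, -0.00078699, -0.00121164,
       -0.0022584 ]), 'joint_torque': array([ 1.60411523e-04, -5.59850192e+01, -4.91762495e+01,  7.69660366e-02,
        3.51261639e-02, -1.79654035e-04]), 'tool_pos': array([0.25207265, 0.54423672, 0.40370642]), 'orientation': array([-6.75976597e-01, -3.06748552e+00,  2.74151911e-03]), 'force': array([-0.18109164, -0.33421602, -0.35785825]), 'wrist_torque': array([ 0.01288766,  0.0480418 , -0.01420408]), 'gripper_force': 0.0, 'opening': 0.09270372683158773} 0.1673
side [[514.1241051088771, 0.0, 313.5123505750687], [0.0, 514.1241051088771, 200.55508889081278], [0.0, 0.0, 1.0]] [[-0.8859769983760122, -0.46340846598575924, 0.017243897510628256], [-0.2952075230544171, 0.5349409187282312, -0.7916380055317404], [0.3576272873826989, -0.7064635922133012, -0.6107470148894477]] [0.43443379831387996, 0.28939169999878855, 1.6092174111489859]
top [[390.62580498289145, 0.0, 314.91998068485975], [0.0, 390.62580498289145, 202.11284556066192], [0.0, 0.0, 1.0]] [[-0.02263606171145714, -0.9997229824008818, 0.006447260633859324], [-0.9881884398886825, 0.021396297799949646, -0.15174256393915106], [0.15156258106988865, -0.009805962468910525, -0.988399022216985]] [-0.03635476997896612, 0.5049458670182346, 1.147310601523299]
```

View pics/side0.png

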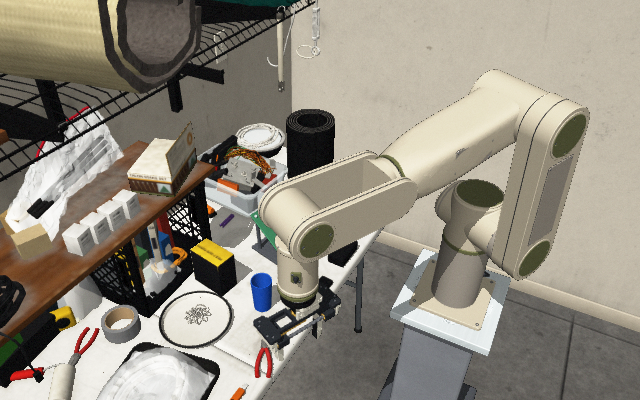

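View pics/top0.png

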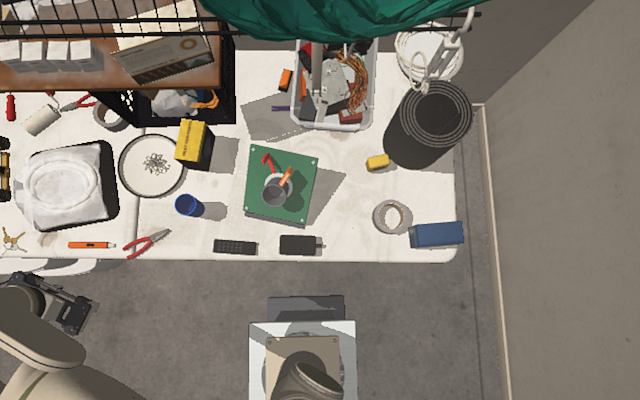

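The side view shows the blue cup at about (262,290), with the arm hiding the tumbler. The top view shows the green face around (280,185), orange fin (287,176), red pointer (267,160) and blue cup (187,205).

```bash
cat > h.py <<'E'
import numpy as np,cv2
from scipy.spatial.transform import Rotation as Rn
def load(n): return dict(np.load(n))
def mask(c,lo,hi,box=None):
    m=cv2.inRange(cv2.cvtColor(c["color"],cv2.COLOR_RGB2HSV),np.array(lo),np.array(hi))
    if box: z=np.zeros_like(m);x0,y0,x1,y1=box;z[y0:y1,x0:x1]=m[y0:y1,x0:x1];m=z
    return m
def cloud(c,m):
    v,u=np.nonzero((m>0)&(c["depth"]>0));d=c["depth"][v,u]
    p=np.linalg.inv(c["mtx"])@np.stack([u,v,np.ones_like(u)])*d
    return (c["R"].T@(p-c["t"][:,None])).T
def ray(c,uv):
    o=-c["R"].T@c["t"];d=c["R"].T@np.linalg.inv(c["mtx"])@np.array([uv[0],uv[1],1.]);return o,d
def onplane(c,uv,n,p0):
    o,d=ray(c,uv);return o+d*(np.dot(n,p0-o)/np.dot(n,d))
def proj(c,X):
    p=c["mtx"]@(c["R"]@np.asarray(X)+c["t"]);return p[:2]/p[2]
E
python3 - <<'E'
from h import *
c=load("top0.npz")
m=mask(c,(60,80,40),(90,255,255),(230,125,345,235))
P=cloud(c,m);ctr=P.mean(0);n=np.linalg.svd(P-ctr)[2][2];n*=np.sign(n[2])
for _ in range(3):
    k=abs((P-ctr)@n)<.005;P=P[k];ctr=P.mean(0);n=np.linalg.svd(P-ctr)[2][2];n*=np.sign(n[2])
print(len(P),"n",n,"tilt",np.degrees(np.arccos(n[2])),"front az",np.degrees(np.arctan2(n[1],n[0])))
f=n*[1,1,0];f/=np.linalg.norm(f)  # toward front
xb=-f; yb=np.cross([0,0,1],xb)
s=np.cross(yb,n) # up the slope? 
q=np.stack([(P-ctr)@s,(P-ctr)@yb],1).astype(np.float32)
r=cv2.minAreaRect(q);print("s",s,"yb",yb,"rect",r)
cen=ctr+s*r[0][0]+yb*r[0][1];print("face centre",cen,"xyz range z",P[:,2].min(),P[:,2].max())
for nm,lo,hi,b in(("orange",(5,150,120),(18,255,255),(255,150,305,200)),("red",(0,150,100),(4,255,255),(250,140,300,190)),("blue",(100,150,50),(125,255,255),(165,185,215,225))):
    mm=mask(c,lo,hi,b);Q=cloud(c,mm);print(nm,len(Q),Q.mean(0),Q.min(0),Q.max(0),cv2.minAreaRect(np.argwhere(mm)[:,::-1].astype(np.float32)))
    if nm!="blue":
        L=np.stack([(Q-cen)@s,(Q-cen)@yb,(Q-cen)@n],1);print(L.min(0),L.max(0),np.median(L,0), "top", L[L[:,2]>L[:,2].max()-.012].mean(0))
c2=load("side0.npz");mm=mask(c2,(100,150,50),(125,255,255),(240,260,285,320));Q=cloud(c2,mm);print(len(Q),Q.mean(0),Q.min(0),Q.max(0))
top=Q[Q[:,2]>.1];print(top.mean(0),top.min(0),top.max(0))
im=c["color"][110:240,160:360,::-1];cv2.imwrite("pics/crop0.png",cv2.resize(im,None,fx=4,fy=4,interpolation=cv2.INTER_CUBIC))
E
```

```text
1580 n [-0.55592102  0.1353608   0.82013979] tilt 34.90121024574926 front az 166.31538473853112
s [ 0.79685822 -0.19402643  0.5721632 ] yb [ 0.23657726  0.97161268 -0.        ] rect ((-0.027679793536663055, -0.03385445475578308), (0.19093503057956696, 0.21237556636333466), 89.71414947509766)
face centre [0.54773855 0.05783001 0.09680562] xyz range z 0.034478779417319416 0.16022380814467396
orange 76 [0.55796326 0.03163459 0.17872492] [0.52942551 0.01498071 0.13048543] [0.60106931 0.09615573 0.19541522] ((278.8235168457031, 167.22708129882812), (34.18183135986328, 19.314517974853516), 54.24611282348633)
[ 0.02999262 -0.03537778 -0.00197223] [0.08850006 0.04985461 0.07099014] [ 0.06584871 -0.02498358  0.06516617] top [ 0.05481496 -0.02213501  0.06702533]
red 97 [0.60229662 0.08127706 0.15536887] [0.57971889 0.06756548 0.12230585] [0.62835134 0.09499514 0.19921077] ((267.3103332519531, 163.77584838867188), (20.240793228149414, 9.284767150878906), 68.19859313964844)
[ 0.0382668   0.01746203 -0.00158826] [0.09175293 0.04933804 0.06413372] [0.07743642 0.03838523 0.0066173 ] top [0.08585602 0.04235485 0.0583047 ]
blue 55 [0.49881209 0.32322371 0.09876305] [0.46695041 0.2931144  0.0008761 ] [0.52491555 0.35365996 0.11593714] ((185.10000610351562, 203.8000030517578), (19.677396774291992, 20.124608993530273), 26.56505012512207)
676 [0.49181592 0.32995462 0.06864845] [4.63214271e-01 2.91661574e-01 2.53124333e-04] [0.52584863 0.35684553 0.1127368 ]
[0.49444505 0.32604454 0.10532702] [0.46321427 0.29356804 0.10001363] [0.52567345 0.35613175 0.1127368 ]
```

View pics/crop0.png

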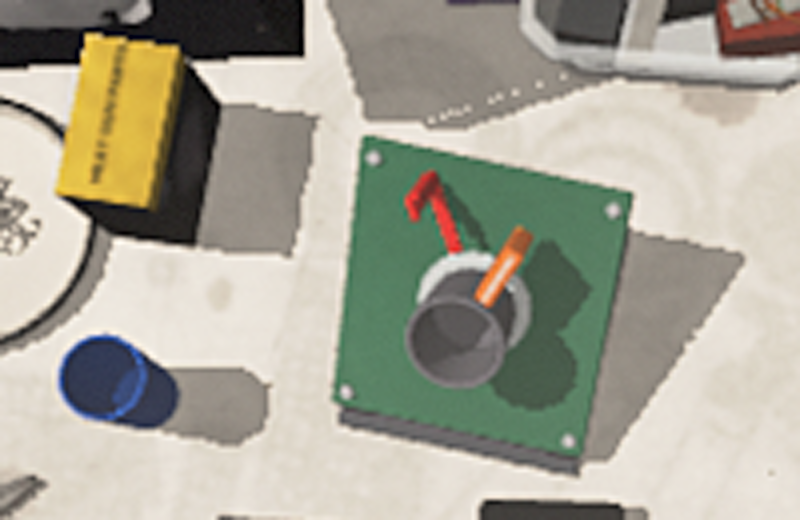

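The crop shows the fin right of up-slope, at about −22° (crop 505,265). The red pointer is left of it, at about +26° (425,200). The cup mouth is at (103,378). I'll plan a hover over the drum, along its axis.

```bash
cat >> h.py <<'E'
from scipy.linalg import fractional_matrix_power as fmp
def T(R,p): M=np.eye(4);M[:3,:3]=R;M[:3,3]=p;return M
def cur(robot):
    s=robot.read_state();return T(Rn.from_rotvec(s["orientation"]).as_matrix(),s["tool_pos"])
def rows(A,B,N=None):
    D=np.linalg.inv(A)@B
    if N is None: N=int(np.ceil(max(np.linalg.norm(D[:3,3])/.042,np.degrees(Rn.from_matrix(D[:3,:3]).magnitude())/7.5,1)))
    S=np.real(fmp(D,1/N)); r=np.r_[S[:3,3]*1e3,np.degrees(Rn.from_matrix(S[:3,:3]).as_rotvec())]
    print("N",N,"row",np.round(r,2).tolist())
    M=A
    for i in range(N):
        M=M@S
        if N<4 or i%(N//3)==0 or i==N-1: print("  tcp",np.round(M[:3,3],3),"tip",np.round(M[:3,3]+.186*M[:3,2],3))
# tumbler frame
def tumb(cen,az,tilt=np.radians(35)):
    xb=np.array([np.cos(az),np.sin(az),0]);yb=np.array([-np.sin(az),np.cos(az),0])
    n=-np.sin(tilt)*xb+np.cos(tilt)*np.array([0,0,1]);s=np.cross(yb,n);return np.stack([s,yb,n],1),np.array(cen)
def toolpose(F,cen,phi,r,h,yang,off=.1673):
    """tool z=-n; grasp point at polar (r,phi), h out; tool y at angle yang in face"""
    y=np.array([-np.sin(yang),np.cos(yang),0.]);z=np.array([0,0,-1.]);x=np.cross(y,z)
    R=F@np.stack([x,y,z],1);p=cen+F@np.array([r*np.cos(phi),r*np.sin(phi),h]);return T(R,p-R[:,2]*off)
E
python3 - <<'E'
from h import *;from plant import robot
F,cen=tumb([.548,.058,.095],np.radians(-13.7))
A=cur(robot);H=toolpose(F,cen,-.38,.062,.17,-.38)
rows(A,H);print(np.round(H,3))
E
```

```text
N 12 row [-29.88, -28.4, 5.3, -0.84, -2.8, 0.86]
  tcp [0.267 0.506 0.399] tip [0.276 0.504 0.213]
  tcp [0.324 0.35  0.388] tip [0.37  0.341 0.208]
  tcp [0.372 0.191 0.392] tip [0.452 0.173 0.225]
  tcp [0.4   0.07  0.404] tip [0.504 0.045 0.252]
[[-0.651  0.515  0.557  0.4  ]
 [ 0.541  0.83  -0.136  0.07 ]
 [-0.533  0.213 -0.819  0.404]
 [ 0.     0.     0.     1.   ]]
```

Call:
drive_tool:
  moves: [93,-29.9,-28.4,5.3,-0.84,-2.8,0.86,93,-29.9,-28.4,5.3,-0.84,-2.8,0.86,93,-29.9,-28.4,5.3,-0.84,-2.8,0.86,93,-29.9,-28.4,5.3,-0.84,-2.8,0.86,93,-29.9,-28.4,5.3,-0.84,-2.8,0.86,93,-29.9,-28.4,5.3,-0.84,-2.8,0.86]

```text
t: 0.7
tool_pos: [0.3373, 0.3092, 0.3874]
orientation: [0.735, 2.738, 0.031]
force: [0.8, 1.0, -0.0]
opening: 0.093
gripper_force: 0.0
```

Call:
drive_tool:
  moves: [93,-29.9,-28.4,5.3,-0.84,-2.8,0.86,93,-29.9,-28.4,5.3,-0.84,-2.8,0.86,93,-29.9,-28.4,5.3,-0.84,-2.8,0.86,93,-29.9,-28.4,5.3,-0.84,-2.8,0.86,93,-29.9,-28.4,5.3,-0.84,-2.8,0.86,93,-29.9,-28.4,5.3,-0.84,-2.8,0.86,93,0,0,0,0,0,0]

```text
t: 1.4
tool_pos: [0.401, 0.0662, 0.405]
orientation: [0.779, 2.405, 0.056]
force: [0.1, 0.3, -0.3]
opening: 0.0929
gripper_force: 0.0
```

```bash
python3 - <<'E'
from h import *;from plant import robot
s=robot.read_state();print(s["t"],s["q"]);print(np.round(cur(robot),3))
c=robot.read_camera("wrist");np.savez("w1.npz",**c);cv2.imwrite("pics/w1.png",c["color"][:,:,::-1])
c=robot.read_camera("side");np.savez("side1.npz",**c)
A=cur(robot);C=np.linalg.inv(A)@T(c["R"].T,-c["R"].T@c["t"])
E
```

```text
1.4 [ 0.13898015 -0.75232577  2.25942942 -0.24833257  1.06808224 -0.74846522]
[[-0.645  0.52   0.56   0.401]
 [ 0.546  0.826 -0.139  0.066]
 [-0.535  0.215 -0.817  0.405]
 [ 0.     0.     0.     1.   ]]
```

View pics/w1.png

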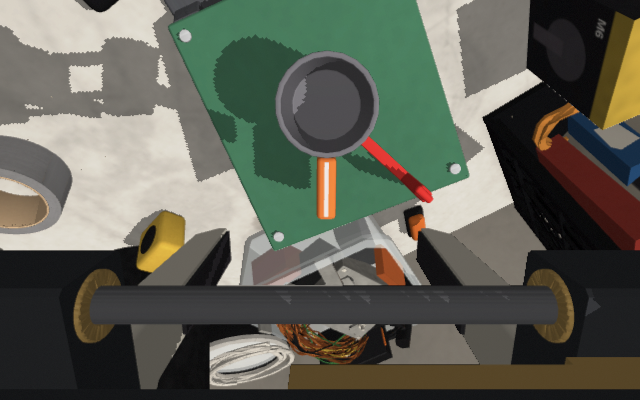

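The wrist view shows the drum mouth centred at about (327,103). The orange fin lies along (327,160–218), and the red pointer runs from (368,142) to (430,197).

```bash
cat > meas.py <<'E'
from h import *
def measure(c,F,cen,verbose=True,box=(170,0,480,245)):
    s,yb,n=F.T
    g=mask(c,(60,80,40),(90,255,255),box);P=cloud(c,g)
    m=P.mean(0)
    for _ in range(4):
        nn=np.linalg.svd(P-m)[2][2];nn*=np.sign(nn[2]);k=abs((P-m)@nn)<.004;P=P[k];m=P.mean(0)
    print("plane n",nn,"tilt",np.degrees(np.arccos(nn[2])),"az",np.degrees(np.arctan2(-nn[1],-nn[0])),"plane offset from cen",(m-cen)@nn,"npts",len(P))
    def loc(uv,h): return F.T@(onplane(c,uv,n,cen+n*h)-cen)
    out={}
    for nm,lo,hi in(("fin",(5,120,100),(18,255,255)),("ptr",(0,150,90),(4,255,255))):
        mm=mask(c,lo,hi,box);k,lab,st,ce=cv2.connectedComponentsWithStats(mm);i=1+np.argmax(st[1:,4]);mm=(lab==i)
        Q=cloud(c,mm*np.uint8(255));L=(Q-cen)@F;print(nm,mm.sum(),"bbox",st[i],"local min",L.min(0),"max",L.max(0))
        out[nm]=(mm,L)
    return out,loc
E
python3 - <<'E'
from meas import *
c=load("w1.npz");F,cen=tumb([.548,.058,.095],np.radians(-13.7))
out,loc=measure(c,F,cen)
# rim circle from depth: pixels at h in .064...073 and not fin
d=cloud(c,np.full((400,640),255,np.uint8));v,u=np.nonzero(c["depth"]>0);L=(d-cen)@F
k=(abs(L[:,2]-.0695)<.003)&(np.hypot(L[:,0],L[:,1])<.042)&(u>250)&(u<400)&(v<165)
f=~out["fin"][0][v,u]
pts=np.stack([u,v],1)[k&f].astype(np.float32);print(len(pts),"h med",np.median(L[k&f,2]))
(e,ax,an)=cv2.fitEllipse(cv2.convexHull(pts));print("ellipse",e,ax,"local ctr",loc(e,.070),"from 3D",L[k&f].mean(0))
o=out["fin"][1];top=o[o[:,2]>.062];print("fin top",len(top),top.mean(0),"h",np.median(top[:,2]))
q=top[:,:2]-loc(e,.070)[:2];print("fin angle mean",np.arctan2(*q.mean(0)[::-1]), "r",np.hypot(*q.T).min(),np.hypot(*q.T).max())
ptr=out["ptr"][1];t=ptr[ptr[:,2]>.045];q=t[:,:2]-loc(e,.070)[:2];print("ptr",len(t),t.mean(0),np.arctan2(q[:,1],q[:,0]).mean(),np.hypot(*q.T).min(),np.hypot(*q.T).max())
a=np.arctan2(q[:,1],q[:,0]);print(a.min(),a.max())
b=ptr[ptr[:,2]<.03];q=b[:,:2]-loc(e,.070)[:2];print("base",len(b),b.mean(0),np.arctan2(q[:,1],q[:,0]).mean(),np.hypot(*q.T).min(),np.hypot(*q.T).max())
E
```

```text
Traceback (most recent call last):
  File "meas.py", line 7, in measure
    nn=np.linalg.svd(P-m)[2][2];nn*=np.sign(nn[2]);k=abs((P-m)@nn)<.004;P=P[k];m=P.mean(0)
       ~~~~~~~~~~~~~^^^^^
numpy._core._exceptions._ArrayMemoryError: Unable to allocate 11.5 GiB for an array with shape (39341, 39341) and data type float64
```

```bash
sed -i 's/np.linalg.svd(P-m)\[2\]\[2\]/np.linalg.svd(P-m,full_matrices=False)[2][2]/' meas.py
cat > m1.py <<'E'
from meas import *
def full(c,F,cen,ub=(250,400,165)):
    out,loc=measure(c,F,cen)
    d=cloud(c,np.full((400,640),255,np.uint8));v,u=np.nonzero(c["depth"]>0);L=(d-cen)@F
    k=(abs(L[:,2]-.0695)<.003)&(np.hypot(L[:,0],L[:,1])<.045)
    f=~out["fin"][0][v,u]
    pts=np.stack([u,v],1)[k&f].astype(np.float32)
    e,ax,an=cv2.fitEllipse(cv2.convexHull(pts));C=loc(e,.070);print(len(pts),"ellipse",e,ax,"ctr",C)
    o=out["fin"][1];top=o[o[:,2]>.062];q=top[:,:2]-C[:2]
    print("fin top",len(top),top.mean(0),"angle",np.arctan2(*q.mean(0)[::-1]),"r",np.hypot(*q.T).min(),np.hypot(*q.T).max(),"C=0 angle",np.arctan2(top[:,1].mean(),top[:,0].mean()))
    ptr=out["ptr"][1]
    for nm,t in(("ptr",ptr[ptr[:,2]>.045]),("base",ptr[ptr[:,2]<.03])):
        q=t[:,:2]-C[:2];a=np.arctan2(q[:,1],q[:,0]);print(nm,len(t),t.mean(0),"ang",a.mean(),a.min(),a.max(),"r",np.hypot(*q.T).min(),np.hypot(*q.T).max())
E
python3 - <<'E'
from m1 import *
F,cen=tumb([.548,.058,.095],np.radians(-13.7))
full(load("w1.npz"),F,cen)
E
```

```text
plane n [-0.55687902  0.13713015  0.81919539] tilt 34.99567009310195 az -13.833718107882875 plane offset from cen 0.0007175692492740336 npts 39341
fin 880 bbox [317 157  19  62 880] local min [ 0.03052762 -0.03554803  0.00120508] max [ 0.09674334 -0.00739946  0.07068124]
ptr 985 bbox [362 137  71  66 985] local min [ 0.03830981  0.01696362 -0.00043093] max [0.09357128 0.0495974  0.06467187]
2155 ellipse (326.488037109375, 107.92056274414062) (101.7123031616211, 119.07759857177734) ctr [ 9.90819903e-04 -1.14872751e-05  7.00000000e-02]
fin top 877 [ 0.05225329 -0.02112208  0.06827022] angle -0.3906490761372668 r 0.03412925466459356 0.07904447617725995 C=0 angle -0.38414325597298016
ptr 245 [0.08494461 0.04295798 0.05926079] ang 0.4731391848414015 0.42535083611734736 0.52178672767789 r 0.08686049404393358 0.10224119706790523
base 672 [0.06369087 0.03229153 0.00619337] ang 0.476201755704359 0.3824081715285688 0.5829498757523621 r 0.044395322264575314 0.09232396154380626
```

```bash
sed -i 's/^    f=~out.*/    o=out["fin"][1];fa=np.arctan2(o[:,1].mean(),o[:,0].mean());a=np.arctan2(L[:,1],L[:,0]);f=abs((a-fa+np.pi)%(2*np.pi)-np.pi)>.5/' m1.py
python3 - <<'E'
from m1 import *;from plant import robot
F,cen=tumb([.548,.058,.0957],np.radians(-13.8))
full(load("w1.npz"),F,cen)
A=cur(robot);c=load("w1.npz");print(np.linalg.inv(A)@np.r_[-c["R"].T@c["t"],1])
E
```

```text
plane n [-0.55687902  0.13713015  0.81919539] tilt 34.99567009310195 az -13.833718107882875 plane offset from cen 0.0001441324778348572 npts 39341
fin 880 bbox [317 157  19  62 880] local min [ 0.03015253 -0.0355138   0.00060003] max [ 0.09638703 -0.00741307  0.07009579]
ptr 985 bbox [362 137  71  66 985] local min [ 0.03787391  0.01702178 -0.00097244] max [0.09310977 0.04967143 0.06413952]
1769 ellipse (326.8000183105469, 103.68123626708984) (103.97447204589844, 107.04639434814453) ctr [-0.00189666  0.00114182  0.07      ]
fin top 875 [ 0.05192674 -0.02113384  0.06768898] angle -0.3924021751853561 r 0.036896308138736296 0.08181239880833609 C=0 angle -0.38652056261838824
ptr 242 [0.08450854 0.04305259 0.05890515] ang 0.45166628810947873 0.40530108599994547 0.49927873663287275 r 0.0885422930812586 0.10395901373721643
base 676 [0.06335032 0.03243378 0.00579497] ang 0.44627367255748585 0.3415862334246074 0.5346506695476967 r 0.04591322065279117 0.09392069887209888
[ 0.06598218 -0.00119536  0.02034817  1.        ]
```

```bash
cat >> h.py <<'E'
F,_c=tumb([.548,.058,.0957],np.radians(-13.8));CEN=_c+F@np.array([-.0019,.0011,0])
E
python3 - <<'E'
from h import *;from plant import robot
A=cur(robot);G=toolpose(F,CEN,-.392,.062,.052,-.392);Hh=toolpose(F,CEN,-.392,.062,.10,-.392)
rows(A,Hh);rows(Hh,G)
# arc: per-row in tool frame
for k in (7,8,9): rows(G,toolpose(F,CEN,.45,.062,.052,.45),k)
E
```

```text
N 2 row [1.26, 0.24, 34.63, 0.04, -0.02, 0.26]
  tcp [0.419 0.066 0.375] tip [0.523 0.04  0.223]
  tcp [0.438 0.062 0.346] tip [0.541 0.036 0.194]
N 2 row [-0.0, 0.0, 24.0, 0.0, 0.0, -0.0]
  tcp [0.451 0.059 0.327] tip [0.555 0.033 0.174]
  tcp [0.465 0.055 0.307] tip [0.568 0.03  0.155]
N 7 row [0.45, 7.44, 0.0, -0.0, -0.0, -6.89]
  tcp [0.468 0.062 0.309] tip [0.572 0.036 0.156]
  tcp [0.473 0.075 0.31 ] tip [0.577 0.05  0.157]
  tcp [0.476 0.09  0.309] tip [0.58  0.065 0.157]
  tcp [0.475 0.105 0.306] tip [0.579 0.079 0.154]
N 8 row [0.34, 6.51, 0.0, -0.0, -0.0, -6.03]
  tcp [0.468 0.061 0.308] tip [0.571 0.035 0.156]
  tcp [0.473 0.073 0.31 ] tip [0.576 0.047 0.157]
  tcp [0.475 0.085 0.309] tip [0.579 0.06  0.157]
  tcp [0.476 0.098 0.308] tip [0.58  0.073 0.155]
  tcp [0.475 0.105 0.306] tip [0.579 0.079 0.154]
N 9 row [0.27, 5.79, 0.0, -0.0, -0.0, -5.36]
  tcp [0.467 0.06  0.308] tip [0.571 0.035 0.156]
  tcp [0.474 0.076 0.31 ] tip [0.577 0.051 0.157]
  tcp [0.476 0.093 0.309] tip [0.58  0.068 0.156]
  tcp [0.475 0.105 0.306] tip [0.579 0.079 0.154]
```

Call:
drive_tool:
  moves: [55,1.3,0.2,34.6,0,0,0.26,55,1.3,0.2,34.6,0,0,0.26,50,0,0,12,0,0,0,50,0,0,12,0,0,0,50,0,0,12,0,0,0,50,0,0,12,0,0,0,50,0,0,0,0,0,0]
  grip_force: 20

```text
t: 2.2
tool_pos: [0.4642, 0.0581, 0.305]
orientation: [0.781, 2.413, 0.063]
force: [0.6, 0.1, -0.1]
opening: 0.0502
gripper_force: 0.0
```

```bash
python3 - <<'E'
from h import *;from plant import robot
A=cur(robot);print(robot.read_state()["q"],robot.read_state()["force"]);rows(A,toolpose(F,CEN,-.392,.062,.052,-.392),1)
E
```

```text
[ 0.08917682 -0.44799969  2.25342283 -0.26267784  0.77162353 -0.71996605] [ 0.60697512  0.06721426 -0.09251808]
N 1 row [-2.93, -1.72, -1.15, 0.11, -0.31, 0.33]
  tcp [0.465 0.055 0.307] tip [0.568 0.03  0.155]
```

Call:
drive_tool:
  moves: [50,-2.9,-1.7,-1.1,0.1,-0.3,0.3,50,0,0,0,0,0,0,10,0,0,0,0,0,0,10,0,0,0,0,0,0,10,0,0,0,0,0,0,10,0,0,0,0,0,0]
  grip_force: 20

```text
t: 2.8
tool_pos: [0.465, 0.0536, 0.3096]
orientation: [0.789, 2.4, 0.061]
force: [-0.0, -0.9, -0.3]
opening: 0.0226
gripper_force: 0.0
```

```bash
python3 - <<'E'
from h import *;from plant import robot
A=cur(robot);s=robot.read_state();print(s["force"],s["wrist_torque"],s["opening"],s["gripper_force"]);rows(A,toolpose(F,CEN,-.392,.062,.052,-.392),1)
rows(A,toolpose(F,CEN,.45,.062,.052,.45),12)
E
```

```text
[-0.02376949 -0.89149643 -0.25838758] [0.07601793 0.32103226 0.03869221] 0.022645217944031595 0.0
N 1 row [2.54, 0.58, 1.52, 0.09, 0.27, -0.14]
  tcp [0.465 0.055 0.307] tip [0.568 0.03  0.155]
N 12 row [0.34, 4.48, 0.13, -0.0, 0.02, -4.03]
  tcp [0.467 0.057 0.31 ] tip [0.571 0.032 0.158]
  tcp [0.474 0.074 0.311] tip [0.578 0.049 0.159]
  tcp [0.476 0.092 0.309] tip [0.58  0.066 0.157]
  tcp [0.475 0.105 0.306] tip [0.579 0.079 0.154]
```

Call:
drive_tool:
  moves: [5,0,0,0,0,0,0,5,0,0,0,0,0,0,5,0,0,0,0,0,0]

```text
t: 3.1
tool_pos: [0.465, 0.0535, 0.3094]
orientation: [0.789, 2.401, 0.06]
force: [-2.4, -1.1, 1.7]
opening: 0.0141
gripper_force: 20.0
```

```bash
python3 - <<'E'
from h import *;from plant import robot
for i in range(3): A=cur(robot);s=robot.read_state();print(s["tool_pos"],s["dq"].round(4));robot.read_camera("top")
print(s["force"],s["wrist_torque"],s["opening"],s["gripper_force"]);rows(A,toolpose(F,CEN,-.392,.062,.052,-.392),1)
rows(A,toolpose(F,CEN,.45,.062,.052,.45),12)
E
```

```text
[0.46499681 0.05345029 0.30943178] [ 0.0002 -0.0003  0.001   0.0003 -0.0013  0.0003]
[0.46500179 0.05345109 0.30944072] [ 0.0014 -0.0001 -0.0011  0.0006 -0.      0.0018]
[0.46500521 0.05346551 0.30944638] [ 0.0016 -0.0021  0.0017  0.0009  0.0001  0.0004]
[-2.20003921 -1.33143399  2.89162413] [-0.42342218  0.55663961 -0.15570071] 0.014130309633971171 20.016254782676697
N 1 row [2.53, 0.7, 1.39, 0.06, 0.26, -0.12]
  tcp [0.465 0.055 0.307] tip [0.568 0.03  0.155]
N 12 row [0.34, 4.48, 0.12, -0.0, 0.02, -4.03]
  tcp [0.467 0.057 0.31 ] tip [0.571 0.032 0.158]
  tcp [0.474 0.074 0.311] tip [0.578 0.048 0.159]
  tcp [0.476 0.092 0.309] tip [0.58  0.066 0.157]
  tcp [0.475 0.105 0.306] tip [0.579 0.079 0.154]
```

Call:
drive_tool:
  moves: [5,0.2,4.5,0,0,0,-4.02,5,0.2,4.5,0,0,0,-4.02,5,0.2,4.5,0,0,0,-4.02,5,0.2,4.5,0,0,0,-4.02,5,0.2,4.5,0,0,0,-4.02,5,0.2,4.5,0,0,0,-4.02,5,0,0,0,0,0,0]

```text
t: 3.95
tool_pos: [0.4751, 0.0785, 0.3121]
orientation: [0.268, 2.515, -0.109]
force: [-2.8, -2.3, 3.4]
opening: 0.0139
gripper_force: 20.1
```

Call:
drive_tool:
  moves: [5,0.2,4.5,0,0,0,-4.02,5,0.2,4.5,0,0,0,-4.02,5,0.2,4.5,0,0,0,-4.02,5,0.2,4.5,0,0,0,-4.02,5,0.2,4.5,0,0,0,-4.02,5,0.2,4.5,0,0,0,-4.02,5,0,0,0,0,0,0,5,0,0,0,0,0,0]

```text
t: 4.75
tool_pos: [0.4759, 0.1048, 0.3082]
orientation: [-0.261, 2.536, -0.273]
force: [-5.1, -0.8, 3.3]
opening: 0.0143
gripper_force: 20.1
```

```bash
python3 - <<'E'
from h import *;from plant import robot
c=robot.read_camera("wrist");np.savez("w2.npz",**c);cv2.imwrite("pics/w2.png",c["color"][:,:,::-1])
A=cur(robot);s=robot.read_state();print(s["force"],s["wrist_torque"],s["opening"],s["gripper_force"]);rows(A,toolpose(F,CEN,.45,.064,.053,.45),1)
g=F.T@(A[:3,3]+.1673*A[:3,2]-CEN);print("grasp",g,"ang",np.arctan2(g[1],g[0]),"yang",(F.T@A[:3,:3])[:,1])
E
```

```text
[-5.15297297 -1.39980453  2.97352393] [-0.23694086  0.71837243  0.14671437] 0.014414615221553328 20.107989013195038
N 1 row [-0.55, 0.44, 0.34, -0.13, 0.21, -0.2]
  tcp [0.477 0.105 0.308] tip [0.58  0.08  0.156]
grasp [0.05804566 0.02712081 0.05333732] ang 0.43709162578949534 yang [-0.43177396  0.90197883 -0.00233015]
```

View pics/w2.png

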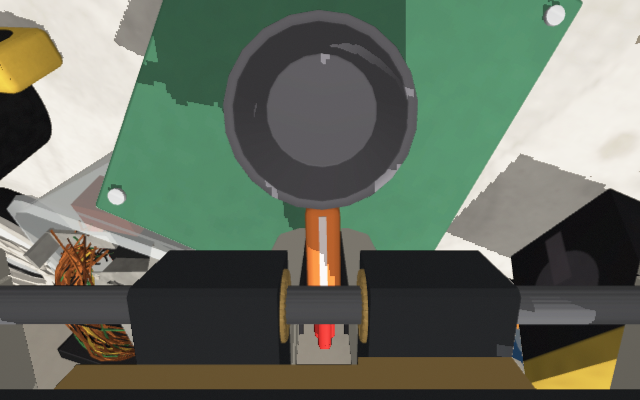

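The wrist view shows the fin gripped along (322,210–260). The pointer's tip is just beyond it at (325,335), almost in line. I'll release, back off and measure.

Call:
drive_tool:
  moves: [45,0,0,0,0,0,0,45,0,0,0,0,0,0,45,0,0,0,0,0,0,45,0,0,-35,0,0,0,45,0,0,-40,0,0,0,45,0,0,-40,0,0,0,45,0,0,0,0,0,0,45,0,0,0,0,0,0]

```text
t: 5.6
tool_pos: [0.4116, 0.1211, 0.4035]
orientation: [-0.263, 2.532, -0.272]
force: [-0.9, 0.2, 0.1]
opening: 0.0448
gripper_force: 0.0
```

```bash
python3 - <<'E'
from m1 import *;from plant import robot
c=robot.read_camera("wrist");np.savez("w3.npz",**c);cv2.imwrite("pics/w3.png",c["color"][:,:,::-1]);print(robot.read_state()["q"])
full(c,F,CEN)
E
```

```text
[ 0.29860983 -0.63821562  2.19964396 -0.34679385  1.06104767 -1.3893376 ]
plane n [-0.55674791  0.13720488  0.81927198] tilt 34.98801733597582 az -13.844101423902156 plane offset from cen 0.00014306419802496766 npts 40099
fin 898 bbox [313 159  20  66 898] local min [ 0.03073706  0.01009738 -0.00078449] max [0.09557933 0.05047018 0.07007905]
ptr 260 bbox [318 221  12  24 260] local min [0.07889125 0.03674697 0.0352765 ] max [0.09464621 0.04871293 0.06349331]
1754 ellipse (321.642333984375, 105.05096435546875) (103.84934997558594, 106.72128295898438) ctr [-8.15646471e-05 -1.11185616e-03  7.00000000e-02]
fin top 870 [0.05180246 0.02476972 0.06764566] angle 0.46271528462531697 r 0.036723986236381144 0.08187859800718862 C=0 angle 0.4460211621494511
ptr 221 [0.08608644 0.04163803 0.05850652] ang 0.46054625931577314 0.4132999211209008 0.5068370132093537 r 0.08875468959725055 0.10444196838365483m1.py:13: RuntimeWarning: Mean of empty slice.
  q=t[:,:2]-C[:2];a=np.arctan2(q[:,1],q[:,0]);print(nm,len(t),t.mean(0),"ang",a.mean(),a.min(),a.max(),"r",np.hypot(*q.T).min(),np.hypot(*q.T).max())
  ret = um.true_divide(
  ret = ret.dtype.type(ret / rcount)
Traceback (most recent call last):
  File "m1.py", line 13, in full
    q=t[:,:2]-C[:2];a=np.arctan2(q[:,1],q[:,0]);print(nm,len(t),t.mean(0),"ang",a.mean(),a.min(),a.max(),"r",np.hypot(*q.T).min(),np.hypot(*q.T).max())
                                                                                         ~~~~~^^
ValueError: zero-size array to reduction operation minimum which has no identity
```

View pics/w3.png

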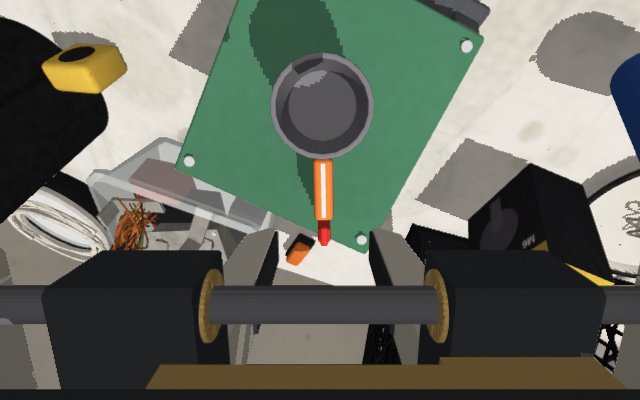

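The fin (323,160–218) and the pointer (324,222–245) line up in this view, at 0.463 and 0.461 rad. Next comes the cup. I'll fit a simple kinematic model from the recorded states to check joint limits before the insertion.

```bash
cat > kin.py <<'E'
from h import *
from scipy.optimize import least_squares
Ry=lambda a:Rn.from_euler('y',a).as_matrix();Rz=lambda a:Rn.from_euler('z',a).as_matrix()
def fk(q,k):
    a1,d1,L2,a3,L3,d6=k
    M=T(Rz(q[0]),[0,0,0])@T(Ry(q[1]),[a1,0,d1])@T(Ry(q[2]),[0,0,L2])@T(Rz(q[3]*1.),[a3,0,L3])
    M=M@T(Ry(q[4]),[0,0,0])@T(Rz(q[5]),[0,0,d6]);return M
D=[([1.05158915,.131161411,1.48924391,0,1.52300469,-.0854],[.25207,.54424,.40371],[-.675977,-3.067486,.00274]),
([.13898015,-.75232577,2.25942942,-.24833257,1.06808224,-.74846522],[.401,.0662,.405],[.779,2.405,.056]),
([.08917682,-.44799969,2.25342283,-.26267784,.77162353,-.71996605],[.4642,.0581,.305],[.781,2.413,.063]),
([.29860983,-.63821562,2.19964396,-.34679385,1.06104767,-1.3893376],[.4116,.1211,.4035],[-.263,2.532,-.272])]
r=least_squares(lambda k:np.concatenate([fk(q,k)[:3,3]-p for q,p,_ in D]),[0,.4,.4,0,.4,.1]);K=r.x
W=[fk(q,K)[:3,:3].T@Rn.from_rotvec(o).as_matrix() for q,p,o in D]
RT=Rn.from_matrix(np.array(W)).mean().as_matrix()
lo=np.array([-2.96,-.89,.02,-1.34,0,-2.66]);hi=np.array([2.96,2.26,2.5,4.48,2.73,2.66])
def ik(B,q0):
    def f(q):
        M=fk(q,K);return np.r_[(M[:3,3]-B[:3,3])*10,(Rn.from_matrix(B[:3,:3].T@M[:3,:3]@RT)).as_rotvec()]
    s=least_squares(f,np.clip(q0,lo+.01,hi-.01),bounds=(lo,hi));return s.x,np.abs(s.fun).max()
if __name__=="__main__":
    print(K,r.fun.round(4),[np.round(w,2).tolist() for w in W])
E
python3 kin.py; python3 - <<'E'
from kin import *;from plant import robot
cup=np.array([.4945,.3245,0]);q0=robot.read_state()["q"]
yb=F[:,1]
def pose(axis_up,ydir,g,rel): # tool z = -axis, pitched by rel about y so that tool top leans up-slope
    z=-axis_up;y=ydir;R=np.stack([np.cross(y,z),y,z],1)@Ry(rel);return T(R,g-R[:,2]*.1673)
for sg in(1,-1):
  for rel in(0,.2,.35):
    print("sign",sg,"rel",rel)
    q,e=ik(pose(np.array([0,0,1.]),sg*yb,cup+[0,0,.085],sg*rel),q0);print(" pick",q.round(2),e.round(3))
    for h in(.014,.05,.085): q,e=ik(pose(F[:,2],sg*yb,CEN+F[:,2]*(h+.085),sg*rel),q0);print(" ins",h,q.round(2),e.round(3))
c=load("top0.npz");m=mask(c,(22,120,100),(33,255,255),(165,110,220,170));Q=cloud(c,m);print("yellow box top",Q.min(0),Q.max(0),np.median(Q,0))
E
```

```text
[ 0.10242982  0.1388027   0.21053617 -0.06937227  0.46290003 -0.01797908] [ 0.0435 -0.027   0.0081  0.001  -0.0061  0.0009  0.0015 -0.0132 -0.0018
 -0.0019  0.0106 -0.0072] [[[0.0, -1.0, 0.0], [1.0, 0.0, -0.0], [0.0, 0.0, 1.0]], [[0.0, -1.0, -0.0], [1.0, 0.0, 0.0], [-0.0, -0.0, 1.0]], [[-0.0, -1.0, -0.0], [1.0, -0.0, 0.0], [-0.0, -0.0, 1.0]], [[-0.0, -1.0, -0.0], [1.0, -0.0, -0.0], [0.0, -0.0, 1.0]]]
sign 1 rel 0
 pick [ 0.58  0.17  1.8   0.    1.18 -0.75] 0.0
 ins 0.014 [ 0.22 -0.8   2.49 -0.33  0.92 -0.98] 0.0
 ins 0.05 [ 0.25 -0.89  2.49 -0.32  1.01 -0.98] 0.027
 ins 0.085 [ 0.27 -0.89  2.42 -0.33  1.06 -0.98] 0.146
sign 1 rel 0.2
 pick [ 0.55  0.26  1.69  0.15  1.33 -0.83] 0.0
 ins 0.014 [ 0.2  -0.65  2.36 -0.19  1.07 -1.07] 0.0
 ins 0.05 [ 0.22 -0.75  2.37 -0.19  1.16 -1.07] 0.0
 ins 0.085 [ 0.24 -0.83  2.36 -0.2   1.25 -1.06] 0.0
sign 1 rel 0.35
 pick [ 0.52  0.34  1.62  0.24  1.44 -0.87] 0.0
 ins 0.014 [ 0.18 -0.54  2.26 -0.11  1.19 -1.12] 0.0
 ins 0.05 [ 0.2  -0.64  2.27 -0.11  1.28 -1.11] 0.0
 ins 0.085 [ 0.22 -0.72  2.27 -0.12  1.36 -1.1 ] 0.0
sign -1 rel 0
 pick [ 0.59  0.21  1.77 -0.8   0.68 -2.66] 0.704
 ins 0.014 [ 0.24 -0.66  2.41 -1.34  0.32 -2.66] 0.642
 ins 0.05 [ 0.26 -0.75  2.41 -1.34  0.35 -2.66] 0.715
 ins 0.085 [ 0.28 -0.82  2.4  -1.34  0.38 -2.66] 0.781
sign -1 rel 0.2
 pick [ 0.56  0.3   1.68 -0.56  0.82 -2.66] 0.892
 ins 0.014 [ 0.21 -0.52  2.28 -1.34  0.26 -2.66] 0.824
 ins 0.05 [ 0.23 -0.6   2.28 -1.34  0.29 -2.66] 0.893
 ins 0.085 [ 0.25 -0.67  2.27 -1.34  0.32 -2.66] 0.958
sign -1 rel 0.35
 pick [ 0.54  0.37  1.6  -0.21  1.08 -2.66] 1.163
 ins 0.014 [ 0.19 -0.41  2.18 -1.34  0.21 -2.66] 0.956
 ins 0.05 [ 0.21 -0.5   2.19 -1.34  0.23 -2.66] 1.022
 ins 0.085 [ 0.23 -0.57  2.18 -1.34  0.26 -2.66] 1.086
yellow box top [6.15510256e-01 2.68461942e-01 5.02368766e-05] [0.79233852 0.37394303 0.13556452] [0.67944899 0.30933247 0.12975213]
```

```bash
sed -i 's/a1,d1,L2,a3,L3,d6=k/a1,d1,L2,a3,L3,d6,b=k/; s/\[a1,0,d1\]/[a1,b,d1]/; s/\[0,.4,.4,0,.4,.1\])/[0,.3,.4,0,.4,.1,.05])/' kin.py
cat > plan.py <<'E'
from kin import *
cup=np.array([.4945,.3245,0]);yb=F[:,1]
def pose(axis_up,ydir,g,rel):
    z=-axis_up;y=ydir;R=np.stack([np.cross(y,z),y,z],1)@Ry(rel);return T(R,g-R[:,2]*.1673)
E
python3 kin.py; python3 - <<'E'
from plan import *;from plant import robot
q0=robot.read_state()["q"]
for rel in(0,.2,.35):
    q,e=ik(pose(np.array([0,0,1.]),yb,cup+[0,0,.083],rel),q0);print("rel",rel," pick",q.round(2),e.round(3))
    for h in(.014,.05,.085): q,e=ik(pose(F[:,2],yb,CEN+F[:,2]*(h+.083),rel),q0);print(" ins",h,q.round(2),e.round(3))
E
```

```text
[-0.00206248  0.31857064  0.36919488  0.06135689  0.55540375  0.19169401
  0.05131332] [-0.0001  0.      0.0004  0.0001  0.      0.0006  0.      0.0001  0.
  0.     -0.0002 -0.001 ] [[[0.0, -1.0, 0.0], [1.0, 0.0, -0.0], [0.0, 0.0, 1.0]], [[0.0, -1.0, -0.0], [1.0, 0.0, 0.0], [-0.0, -0.0, 1.0]], [[-0.0, -1.0, -0.0], [1.0, -0.0, 0.0], [-0.0, -0.0, 1.0]], [[-0.0, -1.0, -0.0], [1.0, -0.0, -0.0], [0.0, -0.0, 1.0]]]
rel 0  pick [ 0.49  0.23  1.66  0.    1.25 -0.84] 0.0
 ins 0.014 [ 0.23 -0.66  2.38 -0.34  0.89 -0.96] 0.0
 ins 0.05 [ 0.26 -0.76  2.38 -0.34  1.   -0.96] 0.0
 ins 0.085 [ 0.3  -0.84  2.37 -0.34  1.09 -0.96] 0.0
rel 0.2  pick [ 0.42  0.37  1.52  0.12  1.42 -0.94] 0.0
 ins 0.014 [ 0.15 -0.49  2.2  -0.18  1.05 -1.12] 0.0
 ins 0.05 [ 0.18 -0.57  2.21 -0.18  1.14 -1.11] 0.0
 ins 0.085 [ 0.2  -0.65  2.2  -0.18  1.22 -1.1 ] 0.0
rel 0.35  pick [ 0.37  0.48  1.4   0.2   1.56 -0.99] 0.0
 ins 0.014 [ 0.11 -0.35  2.07 -0.1   1.18 -1.2 ] 0.0
 ins 0.05 [ 0.12 -0.43  2.08 -0.1   1.25 -1.19] 0.0
 ins 0.085 [ 0.14 -0.5   2.08 -0.1   1.33 -1.17] 0.0
```

```bash
python3 - <<'E'
from plan import *;from plant import robot
A=cur(robot);B=pose(np.array([0,0,1.]),yb,cup+[0,0,.083+.13],.2);rows(A,B)
E
```

```text
N 8 row [-14.01, 24.84, 3.57, -1.31, 5.74, 3.03]
  tcp [0.422 0.148 0.4  ] tip [0.51  0.122 0.238]
  tcp [0.446 0.199 0.396] tip [0.5   0.178 0.219]
  tcp [0.476 0.249 0.39 ] tip [0.493 0.236 0.206]
  tcp [0.509 0.295 0.382] tip [0.49  0.295 0.197]
  tcp [0.527 0.317 0.377] tip [0.491 0.325 0.195]
```

Call:
drive_tool:
  moves: [93,-14,24.8,3.6,-1.3,5.74,3.03,93,-14,24.8,3.6,-1.3,5.74,3.03,93,-14,24.8,3.6,-1.3,5.74,3.03,93,-14,24.8,3.6,-1.3,5.74,3.03,93,-14,24.8,3.6,-1.3,5.74,3.03,93,-14,24.8,3.6,-1.3,5.74,3.03,93,-14,24.8,3.6,-1.3,5.74,3.03,93,-14,24.8,3.6,-1.3,5.74,3.03]

```text
t: 6.45
tool_pos: [0.5278, 0.3167, 0.3739]
orientation: [-0.359, -2.914, -0.033]
force: [-0.6, 0.3, -0.1]
opening: 0.0928
gripper_force: 0.0
```

Call:
drive_tool:
  moves: [93,0,0,0,0,0,0,93,0,0,0,0,0,0,93,0,0,0,0,0,0]

```text
t: 6.75
tool_pos: [0.5266, 0.3154, 0.3764]
orientation: [-0.355, -2.922, -0.032]
force: [1.0, -0.9, 0.5]
opening: 0.0935
gripper_force: 0.0
```

```bash
python3 - <<'E'
from plan import *;from plant import robot
c=robot.read_camera("wrist");np.savez("w4.npz",**c);cv2.imwrite("pics/w4.png",c["color"][:,:,::-1])
A=cur(robot);m=mask(c,(100,150,50),(125,255,255));k,lab,st,ce=cv2.connectedComponentsWithStats(m);print(st,ce)
i=1+np.argmax(st[1:,4]);Q=cloud(c,np.uint8(lab==i)*255);r=Q[Q[:,2]>.106];print(len(r),r.min(0),r.max(0),(r.min(0)+r.max(0))/2,Q[:,2].max())
v,u=np.nonzero(lab==i)
B=pose(np.array([0,0,1.]),yb,cup+[0,0,.083],.2);rows(A,B)
E
```

```text
[[     0      0    640    400 252364]
 [   283    190     84     83   3579]
 [   349    222      1      1      1]
 [   289    226      2      2      3]
 [   344    231      2      1      2]
 [   339    237      1      1      1]
 [   342    237      2      2      2]
 [   339    239      1      1      1]
 [   295    241      1      2      2]
 [   312    240      1      1      1]
 [   335    241      1      1      1]
 [   339    241      2      2      2]
 [   344    240      1      1      1]
 [   315    242      1      1      1]
 [   350    242      1      1      1]
 [   295    244      1      1      1]
 [   338    245      2      2      3]
 [   347    245      1      1      1]
 [   295    246      1      1      1]
 [   336    246      1      1      1]
 [   349    247      1      1      1]
 [   296    248      1      1      1]
 [   314    249      1      1      1]
 [   333    248      1      1      1]
 [   344    249      1      1      1]
 [   294    250      2      3      3]
 [   332    250      1      1      1]
 [   336    251      3      2      3]
 [   342    250      4      4      4
[... 1259 characters left out ...]
 ]
 [350.         251.        ]
 [338.         253.        ]
 [348.         252.        ]
 [335.         254.        ]
 [341.         255.        ]
 [339.5        257.5       ]
 [342.66666667 258.        ]
 [346.         256.        ]
 [351.         256.        ]
 [337.         259.        ]
 [340.         263.5       ]]
950 [0.46711968 0.29291707 0.10605235] [0.52864625 0.35451298 0.11223781] [0.49788296 0.32371502 0.10914508] 0.11223781017160969
N 4 row [-6.44, 0.31, 31.96, -0.01, 0.03, -0.01]
  tcp [0.527 0.316 0.345] tip [0.491 0.324 0.162]
  tcp [0.527 0.316 0.312] tip [0.491 0.325 0.13 ]
  tcp [0.527 0.316 0.28 ] tip [0.491 0.325 0.097]
  tcp [0.527 0.317 0.247] tip [0.491 0.325 0.065]
```

View pics/w4.png

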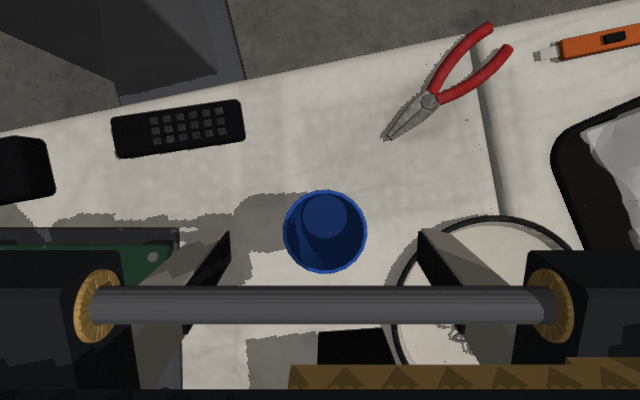

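The wrist view shows the cup mouth centred at (325,231), between the open fingers. Descending to grip.

Call:
drive_tool:
  moves: [93,-7,0.2,32,0,0,0,93,-7,0.2,32,0,0,0,93,-7,0.2,32,0,0,0,93,-7,0.2,32,0,0,0,93,0,0,0,0,0,0,93,0,0,0,0,0,0,93,0,0,0,0,0,0]

```text
t: 7.5
tool_pos: [0.5298, 0.3165, 0.2492]
orientation: [-0.355, -2.926, -0.037]
force: [-0.7, -0.0, -0.4]
opening: 0.0929
gripper_force: 0.0
```

Call:
drive_tool:
  moves: [40,0,0,0,0,0,0,40,0,0,0,0,0,0,40,0,0,0,0,0,0,40,0,0,0,0,0,0,40,0,0,0,0,0,0,40,0,0,0,0,0,0]
  grip_force: 15

```text
t: 8.1
tool_pos: [0.5291, 0.3162, 0.2461]
orientation: [-0.355, -2.922, -0.034]
force: [-1.1, -1.7, 2.9]
opening: 0.0626
gripper_force: 14.7
```

```bash
python3 - <<'E'
from plan import *;from plant import robot
s=robot.read_state();print(s["force"],s["wrist_torque"],s["opening"],s["gripper_force"])
A=cur(robot);print("grasp",A[:3,3]+A[:3,2]*.1673,A[:3,2],A[:3,1])
E
```

```text
[-1.08882887 -1.71293267  2.85482186] [-0.15889665  0.02368856  0.00787669] 0.0625697647883767 14.694701760745374
grasp [0.49691943 0.32394204 0.08212588] [-0.19261147  0.04638337 -0.98017825] [ 0.23949452  0.97089707 -0.00111807]
```

```bash
cat >> plan.py <<'E'
CUP0=T(np.stack([np.cross(yb,[0,0,1.]),yb,[0,0,1.]],1),[.497,.324,0.])
GA=T(Rn.from_rotvec([-.355,-2.922,-.034]).as_matrix(),[.5291,.3162,.2461])
REL=np.linalg.inv(CUP0)@GA
def ins(h,dx=0,dy=0): return T(F,CEN+F@np.array([dx,dy,h]))@REL
E
python3 - <<'E'
from plan import *;from plant import robot
print((F[:,0]),CUP0[:3,0])
A=cur(robot);U=A.copy();U[2,3]+=.15;rows(A,U);P=ins(.10);rows(U,P)
q,e=ik(P,robot.read_state()["q"]);print(q.round(2),e)
D=np.linalg.inv(U)@P;
for i in range(0,9):
    M=U@np.real(fmp(D,i/8))@np.linalg.inv(REL);print(i,"foot",M[:3,3].round(3),"low rim", (M[:3,3][2]-.026*np.hypot(M[2,0],M[2,1])).round(3))
E
```

```text
[ 0.79550663 -0.19539517  0.57357644] [ 0.97113428 -0.23853346  0.        ]
N 4 row [7.43, -0.04, -36.76, 0.0, 0.0, 0.0]
  tcp [0.529 0.316 0.284] tip [0.493 0.325 0.101]
  tcp [0.529 0.316 0.321] tip [0.493 0.325 0.139]
  tcp [0.529 0.316 0.359] tip [0.493 0.325 0.176]
  tcp [0.529 0.316 0.396] tip [0.493 0.325 0.214]
N 7 row [13.43, -35.02, -0.95, -0.01, -5.0, 0.0]
  tcp [0.508 0.285 0.4  ] tip [0.488 0.29  0.215]
  tcp [0.466 0.224 0.404] tip [0.477 0.221 0.218]
  tcp [0.423 0.162 0.403] tip [0.465 0.152 0.222]
  tcp [0.38  0.1   0.397] tip [0.452 0.083 0.227]
[ 0.21 -0.68  2.2  -0.19  1.25 -1.09] 1.9835792166890488e-10
0 foot [0.497 0.324 0.15 ] low rim 0.15
1 foot [0.497 0.292 0.151] low rim 0.149
2 foot [0.497 0.261 0.153] low rim 0.149
3 foot [0.497 0.229 0.156] low rim 0.15
4 foot [0.496 0.198 0.159] low rim 0.151
5 foot [0.495 0.167 0.163] low rim 0.153
6 foot [0.494 0.135 0.167] low rim 0.155
7 foot [0.493 0.104 0.171] low rim 0.158
8 foot [0.491 0.073 0.177] low rim 0.162
```

Call:
drive_tool:
  moves: [40,0,0,0,0,0,0,40,3.7,0,-18.4,0,0,0,40,3.7,0,-18.4,0,0,0,40,7.4,0,-36.8,0,0,0,40,7.4,0,-36.8,0,0,0,40,7.4,0,-36.8,0,0,0]
  grip_force: 40

```text
t: 8.7
tool_pos: [0.529, 0.3162, 0.3966]
orientation: [-0.355, -2.92, -0.033]
force: [0.1, -0.0, -0.6]
opening: 0.0621
gripper_force: 39.3
```

Call:
drive_tool:
  moves: [40,6.7,-17.5,-0.5,0,-2.5,0,40,13.4,-35,-1,0,-5,0,40,13.4,-35,-1,0,-5,0,40,13.4,-35,-1,0,-5,0,40,13.4,-35,-1,0,-5,0,40,13.4,-35,-1,0,-5,0,40,13.4,-35,-1,0,-5,0,40,6.7,-17.5,-0.5,0,-2.5,0]

```text
t: 9.5
tool_pos: [0.3791, 0.0992, 0.396]
orientation: [0.329, 2.71, -0.072]
force: [-0.7, 0.3, -1.1]
opening: 0.0619
gripper_force: 39.3
```

Call:
drive_tool:
  moves: [40,0,0,0,0,0,0,40,0,0,0,0,0,0,40,0,0,0,0,0,0]

```text
t: 9.8
tool_pos: [0.3811, 0.1012, 0.3974]
orientation: [0.329, 2.714, -0.069]
force: [0.7, -0.1, -1.1]
opening: 0.0618
gripper_force: 39.3
```

```bash
python3 - <<'E'
from plan import *;from plant import robot
s=robot.read_state();print(s["force"],s["opening"],s["gripper_force"])
A=cur(robot);C=A@np.linalg.inv(REL);print("cup foot local",F.T@(C[:3,3]-CEN),"axis local",F.T@C[:3,2])
for n in("side","top","wrist"):
    c=robot.read_camera(n);np.savez(f"{n}5.npz",**c)
    if n=="wrist": continue
    m=mask(c,(100,150,50),(125,255,255));v,u=np.nonzero(c["depth"]>0)
    Q=cloud(c,m);L=(Q-CEN)@F;k=(np.hypot(L[:,0],L[:,1])<.08)&(L[:,2]>.06)&(L[:,2]<.26);L=L[k]
    print(n,len(L))
    for a in np.arange(.09,.22,.015):
        z=L[abs(L[:,2]-a)<.0075]
        if len(z)>5: print("  h",a.round(3),len(z),z[:,:2].min(0).round(4),z[:,:2].max(0).round(4))
a=cv2.imread;S=load("side5.npz")["color"][120:320,180:400,::-1];W=load("top5.npz")["color"][110:240,200:340,::-1]
S=cv2.resize(S,(440,400));W=cv2.resize(W,(360,334));o=np.zeros((400,800,3),np.uint8);o[:,:440]=S;o[:334,440:]=W;cv2.imwrite("pics/c5.png",o)
E
```

```text
[ 0.7482246  -0.1454003  -1.06429579] 0.061770610609452194 39.253874344867654
cup foot local [0.00032526 0.00090482 0.09993996] axis local [ 1.38106194e-03 -7.21219506e-05  9.99999044e-01]
side 246
  h 0.105 31 [-0.0257  0.0081] [0.0236 0.0295]
  h 0.12 39 [-0.0268  0.0046] [0.0231 0.0303]
  h 0.135 45 [-0.0269  0.0096] [0.0228 0.032 ]
  h 0.15 24 [-0.0282  0.0076] [0.0197 0.0319]
  h 0.165 17 [-0.0283 -0.0191] [0.0125 0.0289]
  h 0.18 21 [-0.0295 -0.0228] [-0.0166  0.0261]
  h 0.195 28 [-0.0293 -0.0278] [0.0151 0.0271]
  h 0.21 40 [-0.0304 -0.0336] [0.0226 0.0278]
top 35
  h 0.21 18 [ 0.0219 -0.0175] [0.0326 0.0141]
```

View pics/c5.png

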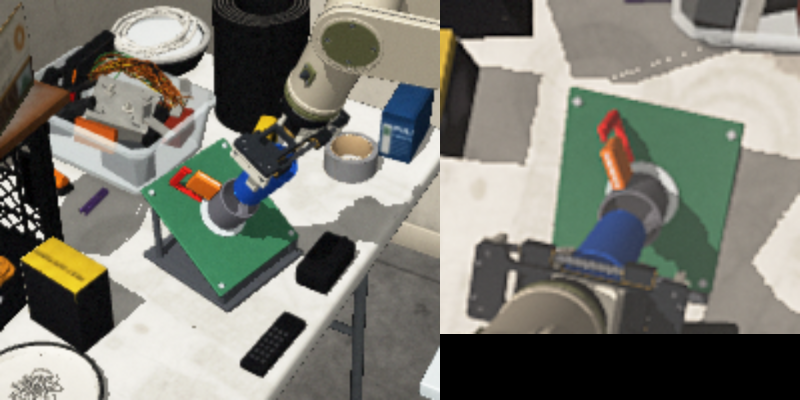

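The crop shows the blue cup held square above the drum's mouth. The fin is still on the pointer, and its kinematic pose is centred to within 1 mm. Inserting along the axis.

```bash
python3 - <<'E'
from plan import *;from plant import robot
A=cur(robot);rows(A,ins(.055,0,-.0005),3);rows(ins(.055),ins(.014),4)
E
```

```text
N 3 row [-2.79, -0.46, 14.62, -0.01, -0.03, 0.03]
  tcp [0.389 0.099 0.385] tip [0.461 0.081 0.214]
  tcp [0.397 0.096 0.372] tip [0.469 0.078 0.202]
  tcp [0.405 0.094 0.36 ] tip [0.477 0.076 0.19 ]
N 4 row [-2.03, 0.01, 10.05, 0.0, -0.0, 0.0]
  tcp [0.411 0.093 0.352] tip [0.483 0.075 0.181]
  tcp [0.417 0.091 0.343] tip [0.489 0.074 0.173]
  tcp [0.422 0.09  0.335] tip [0.495 0.072 0.165]
  tcp [0.428 0.089 0.327] tip [0.5   0.071 0.156]
```

Call:
drive_tool:
  moves: [40,-2.8,-0.5,14.6,0,0,0,40,-2.8,-0.5,14.6,0,0,0,40,-2.8,-0.5,14.6,0,0,0,40,0,0,0,0,0,0,40,-2,0,10,0,0,0,40,0,0,0,0,0,0]

```text
t: 10.55
tool_pos: [0.4106, 0.0918, 0.3513]
orientation: [0.329, 2.714, -0.071]
force: [-0.1, -0.0, -1.8]
opening: 0.0622
gripper_force: 39.3
```

Call:
drive_tool:
  moves: [40,-1,0,5,0,0,0,40,-1,0,5,0,0,0,40,0,0,0,0,0,0]

```text
t: 10.85
tool_pos: [0.4161, 0.0902, 0.3431]
orientation: [0.329, 2.713, -0.071]
force: [0.5, 1.6, -1.1]
opening: 0.0621
gripper_force: 39.3
```

```bash
python3 - <<'E'
from plan import *;from plant import robot
s=robot.read_state();print(F.T@s["force"],s["wrist_torque"],s["opening"])
A=cur(robot);C=A@np.linalg.inv(REL);print("cup foot local",F.T@(C[:3,3]-CEN),"axis local",F.T@C[:3,2])
E
```

```text
[-0.5369809   1.6204277  -0.91767932] [0.02141334 0.31405511 0.00126471] 0.062117666603323865
cup foot local [-0.00068326 -0.00157182  0.0344778 ] axis local [9.99355289e-04 7.47091221e-04 9.99999222e-01]
```

Call:
drive_tool:
  moves: [40,-1.2,1.4,5,0,0,0,40,0,0,0,0,0,0,40,-1,0,5,0,0,0,40,0,0,0,0,0,0,40,-1,0,5,0,0,0,40,0,0,0,0,0,0]

```text
t: 11.45
tool_pos: [0.4251, 0.0894, 0.3305]
orientation: [0.329, 2.713, -0.071]
force: [-0.2, 0.1, -2.2]
opening: 0.062
gripper_force: 39.3
```

```bash
python3 - <<'E'
from plan import *;from plant import robot
s=robot.read_state();print(F.T@s["force"],s["wrist_torque"],s["opening"])
A=cur(robot);C=A@np.linalg.inv(REL);print("cup foot local",F.T@(C[:3,3]-CEN),"axis local",F.T@C[:3,2])
E
```

```text
[-1.44152429  0.06792911 -1.70116085] [ 0.11517801  0.29542761 -0.03044684] 0.06197730355772652
cup foot local [-0.00062812 -0.00024599  0.01903508] axis local [1.13285550e-03 8.18515418e-04 9.99999023e-01]
```

Call:
drive_tool:
  moves: [40,-0.5,0,2.5,0,0,0,40,0,0,0,0,0,0,40,-0.4,0,2,0,0,0,40,0,0,0,0,0,0,40,0,0,0,0,0,0]

```text
t: 11.95
tool_pos: [0.4276, 0.0888, 0.3274]
orientation: [0.329, 2.713, -0.07]
force: [0.2, -1.0, -1.8]
opening: 0.062
gripper_force: 39.3
```

```bash
python3 - <<'E'
from plan import *;from plant import robot
s=robot.read_state();print(F.T@s["force"],s["wrist_torque"],s["opening"])
A=cur(robot);C=A@np.linalg.inv(REL);print("cup foot local",F.T@(C[:3,3]-CEN),"axis local",F.T@C[:3,2])
E
```

```text
[-0.65826909 -0.91759959 -1.67558709] [ 0.01270966  0.2528344  -0.07119184] 0.06200083797297917
cup foot local [-0.00014273 -0.00014415  0.01496345] axis local [4.20013606e-04 5.96166280e-04 9.99999734e-01]
```

Call:
drive_tool:
  moves: [40,-0.2,0,1,0,0,0,40,0,0,0,0,0,0,40,-0.2,0,1,0,0,0,40,0,0,0,0,0,0,40,0,0,0,0,0,0]

```text
t: 12.45
tool_pos: [0.4287, 0.0886, 0.3269]
orientation: [0.33, 2.712, -0.07]
force: [-11.4, -1.7, 10.6]
opening: 0.0622
gripper_force: 38.9
```

```bash
python3 - <<'E'
from plan import *;from plant import robot
s=robot.read_state();print(F.T@s["force"],s["wrist_torque"],s["opening"])
A=cur(robot);C=A@np.linalg.inv(REL);print("cup foot local",F.T@(C[:3,3]-CEN),"axis local",F.T@C[:3,2])
E
```

```text
[-2.63076656 -4.37355583 14.83044048] [-0.26806821  1.36371576 -0.26484492] 0.0621631395211228
cup foot local [ 0.00061987 -0.00010364  0.01391379] axis local [4.54270289e-05 6.52013198e-04 9.99999786e-01]
```

The axial force rose to 15 N with the foot at 13.9 mm, so the cup is on the drum floor. Releasing and backing off.

Call:
drive_tool:
  moves: [40,0.1,0,-0.7,0,0,0,85,0,0,0,0,0,0,85,0,0,0,0,0,0,85,0,0,0,0,0,0,85,4,0,-20,0,0,0,85,8,0,-40,0,0,0,85,0,0,0,0,0,0,85,0,0,0,0,0,0]

```text
t: 13.25
tool_pos: [0.3946, 0.0974, 0.3776]
orientation: [0.328, 2.71, -0.069]
force: [0.0, -1.0, 0.2]
opening: 0.0848
gripper_force: 0.0
```

```bash
cat > chk.py <<'E'
from plan import *;from meas import measure;from plant import robot
import sys
tag=sys.argv[1]
print(robot.read_state()["q"].round(2),robot.read_state()["force"])
for n in("side","wrist","top"):
    c=robot.read_camera(n);np.savez(f"{n}{tag}.npz",**c)
    m=mask(c,(100,150,50),(125,255,255));Q=cloud(c,m);L=(Q-CEN)@F;L=L[(np.hypot(L[:,0],L[:,1])<.05)&(L[:,2]>.05)&(L[:,2]<.2)]
    if len(L):
        z=L[L[:,2]>L[:,2].max()-.008];print(n,len(L),"rim h",np.percentile(L[:,2],[2,50,98,100]).round(4),"rim xy mid",((z.min(0)+z.max(0))/2).round(4),(z.max(0)-z.min(0)).round(4))
    for nm,lo,hi in(("fin",(5,120,100),(18,255,255)),("ptr",(0,150,90),(4,255,255))):
        Q=cloud(c,mask(c,lo,hi));l=(Q-CEN)@F;r=np.hypot(l[:,0],l[:,1]);k=(r<.11)&(r>.035)&(l[:,2]>.045)&(l[:,2]<.075)
        if k.sum(): l=l[k];print("  ",nm,k.sum(),l.mean(0).round(4),"angle",np.arctan2(l[:,1].mean(),l[:,0].mean()).round(4))
cv2.imwrite(f"pics/w{tag}.png",load(f"wrist{tag}.npz")["color"][:,:,::-1])
E
python3 chk.py 6
```

```text
[ 0.2  -0.63  2.2  -0.18  1.19 -1.1 ] [ 0.0101508  -1.04950155  0.21982245]
side 214 rim h [0.0599 0.0933 0.1241 0.1276] rim xy mid [-0.0077  0.0023  0.1239] [0.0492 0.0527 0.0075]
   fin 90 [0.0503 0.0296 0.06  ] angle 0.5316
   ptr 18 [0.0859 0.0445 0.0549] angle 0.4783
wrist 5922 rim h [0.053  0.1019 0.1251 0.1264] rim xy mid [-0.0043 -0.0008  0.1225] [0.0538 0.0618 0.008 ]
   fin 134 [0.0703 0.0327 0.0675] angle 0.4352
   ptr 233 [0.0865 0.0425 0.0593] angle 0.4569
top 91 rim h [0.0663 0.1065 0.1268 0.1275] rim xy mid [ 0.012  -0.0025  0.124 ] [0.0351 0.0568 0.0069]
   fin 97 [0.057  0.0246 0.0619] angle 0.4076
   ptr 22 [0.0885 0.0413 0.0571] angle 0.4367
```

View pics/w6.png

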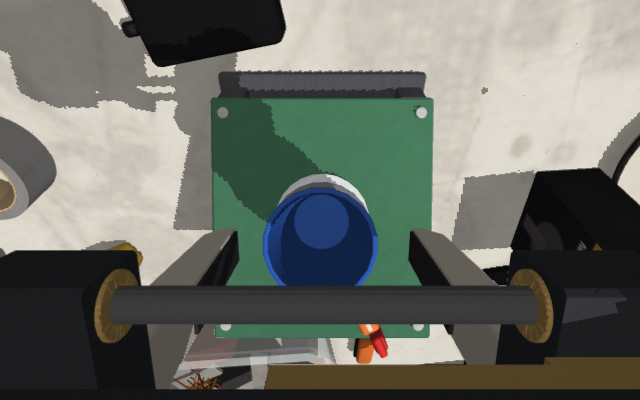

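```bash
python3 - <<'E'
from plan import *;from plant import robot
A=cur(robot);A=A@T(np.eye(3),[0,0,-.02]);B=toolpose(F,CEN,.45,.085,.168,.45);rows(A,B);q,e=ik(B,robot.read_state()["q"]);print(q.round(2),e)
E
```

```text
N 4 row [-11.58, 7.44, -0.37, 0.62, -2.84, -6.42]
  tcp [0.399 0.104 0.399] tip [0.478 0.082 0.232]
  tcp [0.41  0.11  0.404] tip [0.498 0.086 0.241]
  tcp [0.42  0.117 0.408] tip [0.516 0.092 0.251]
  tcp [0.43  0.126 0.413] tip [0.533 0.101 0.261]
[ 0.3  -0.57  2.14 -0.34  1.06 -1.39] 2.220446049250313e-15
```

Call:
drive_tool:
  moves: [85,0,0,-20,0,0,0,85,-11.6,7.4,-0.4,0.6,-2.84,-6.42,85,-11.6,7.4,-0.4,0.6,-2.84,-6.42,85,-11.6,7.4,-0.4,0.6,-2.84,-6.42,85,-11.6,7.4,-0.4,0.6,-2.84,-6.42,85,0,0,0,0,0,0,85,0,0,0,0,0,0,85,0,0,0,0,0,0]

```text
t: 14.2
tool_pos: [0.4294, 0.1259, 0.4137]
orientation: [-0.263, 2.541, -0.27]
force: [0.5, -0.3, -0.7]
opening: 0.0851
gripper_force: 0.0
```

```bash
python3 chk.py 7; python3 - <<'E'
from plan import *
for f in("w3","wrist7"):
    c=load(f+".npz");s,yb_,n=F.T
    hsv=cv2.cvtColor(c["color"],cv2.COLOR_RGB2HSV)
    fm=mask(c,(5,120,100),(18,255,255),(290,130,350,250));pm=mask(c,(0,150,90),(4,255,255),(290,150,350,260))
    res=[]
    for v in range(130,250,4):   # row-wise fin edges (top face), mid onto h=.068
        u=np.nonzero(fm[v])[0]
        if len(u)>6: res.append((v,u.min(),u.max(),(u.min()+u.max())/2))
    pv,pu=np.nonzero(pm);print(f,res,"ptr",pu.mean(),pv.min(),pv.max())
    X=np.array([F.T@(onplane(c,(r[3]+.0,r[0]),n,CEN+n*.068)-CEN) for r in res])
    b=np.polyfit(X[:,0],X[:,1],1);print(" fin line dir angle",np.arctan(b[0]),"fin pts",X[[0,-1],:2])
E
```

```text
[ 0.3  -0.57  2.14 -0.34  1.06 -1.39] [ 0.49869589 -0.31337716 -0.74615735]
side 385 rim h [0.0585 0.0965 0.1261 0.1305] rim xy mid [-0.0086  0.0013  0.1265] [0.0467 0.0597 0.008 ]
   fin 86 [0.0501 0.0305 0.0599] angle 0.5467
   ptr 18 [0.0852 0.0444 0.056 ] angle 0.4803
wrist 8347 rim h [0.0535 0.1074 0.1252 0.1264] rim xy mid [-0.0005 -0.001   0.1224] [0.062  0.0621 0.008 ]
   fin 954 [0.0522 0.025  0.0676] angle 0.4469
   ptr 234 [0.0866 0.0419 0.0589] angle 0.4506
top 3 rim h [0.1203 0.1204 0.1239 0.124 ] rim xy mid [-0.0228 -0.0204  0.1222] [0.0043 0.0049 0.0037]
   fin 46 [0.0692 0.0314 0.0602] angle 0.4257
   ptr 23 [0.0889 0.0414 0.0573] angle 0.4362
w3 [(162, np.int64(313), np.int64(332), np.float64(322.5)), (166, np.int64(313), np.int64(332), np.float64(322.5)), (170, np.int64(313), np.int64(332), np.float64(322.5)), (174, np.int64(313), np.int64(332), np.float64(322.5)), (178, np.int64(314), np.int64(332), np.float64(323.0)), (182, np.int64(314), np.int64(332), np.float64(323.0)), (186, np.int64(314), np.int64(332), np.float64(323.0)), (190, np.int64(314), np.int64(332), 
[... 1085 characters left out ...]
2), np.float64(322.5)), (170, np.int64(313), np.int64(332), np.float64(322.5)), (174, np.int64(313), np.int64(332), np.float64(322.5)), (178, np.int64(313), np.int64(332), np.float64(322.5)), (182, np.int64(314), np.int64(332), np.float64(323.0)), (186, np.int64(314), np.int64(332), np.float64(323.0)), (190, np.int64(314), np.int64(332), np.float64(323.0)), (194, np.int64(316), np.int64(330), np.float64(323.0)), (238, np.int64(293), np.int64(307), np.float64(300.0)), (242, np.int64(291), np.int64(307), np.float64(299.0)), (246, np.int64(290), np.int64(305), np.float64(297.5))] ptr 323.0 196 222
 fin line dir angle 0.21889438067339256 fin pts [[0.03435026 0.01610773]
 [0.11672593 0.03526172]]
```

View pics/w7.png

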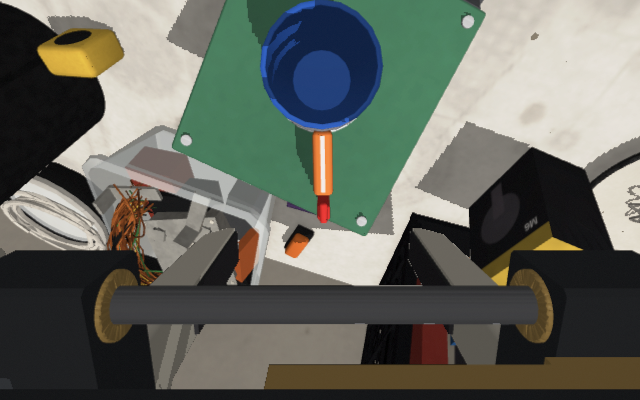

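The view shows the blue cup seated in the drum, with its rim centred within 1 mm and about 124–126 mm out (124 expected). The fin (322,132–195) still lines up with the pointer (323,196–222). Handing in.

```bash
python3 -c "
from plant import robot
print(robot.close_job())"
```

```text
the job is handed in; nothing more can be done
None
```

I turned the drum until the fin lined up with the red pointer to within about 0.3°, then seated the liner cup on the drum floor, and handed the job in at about 14 s with the gripper clear of everything.

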